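# Clamp a cedar birdhouse wall in the bench clamp

### The job

Clamp the loose cedar side wall in the bench clamp so that it is ready to be shaved: unscrew the square knob until the sliding jaw is free, run the jaw up until the wall sits square and is pressed firmly (about 15 N) against the sprung rubber buffer of the cleat, and screw the knob fully tight while you keep up the pressure, so that the wall stays pinched when you let go. Do not crush the soft cedar, and leave the hammer, spokeshave, roof panel and glass knob where they are.

Things in the scene. Friction and masses are not known exactly. Their poses are not given: they have to be found in the camera images.
- clamp: Bench clamp, fixed: plywood base board 200 (x) x 420 (y) x 18 mm. Origin: centre of its underside, on the bench. Near its -y end a wooden cleat with a black rubber buffer 150 mm long (x), 31 mm above the bench; the buffer's face looks to +y and lies somewhere from y = -160 to -140 mm, set differently each time. It gives about 1 mm per 4 N. The jaw faces it from the +y side.
- jaw: Dark wooden sliding jaw, axes parallel to the clamp's; slides along y only. Origin: lower middle of its flat face (150 mm long in x, looking to -y), 18 mm above the bench. Nose behind the face 31 mm above the bench; from 22 to 72 mm behind the face a block 100 mm long (x), top at 47 mm, carries the knob (axis 42 mm behind the face). Held by its knob and freed, it runs with about 3 N drag.
- knob_grip (a point): Middle of the wooden screw knob on top of the jaw, on its vertical axis, 77 mm above the bench: a square block 36 x 36 mm (x and y of this frame are its sides) and 26 mm high (64 to 90 mm above the bench), on a steel stud. Grip it across two facing flats.
- knob (a joint): Angle of the screw knob, rad: 0 = screwed fully tight (end stop), growing anticlockwise seen from above (loosening) up to 4.2. The jaw begins to be gripped below about 1.8; it gets stiffer to turn the tighter it is, at most about 0.3 N m.
- wall: Loose cedar side wall lying flat on the base board between jaw and buffer: 18 mm thick, 130 mm wide (straight parallel edges at y = -65 and +65 mm), about 165 mm long (x from -85 mm), sloped end at +x, about 0.16 kg. Origin: underside, halfway between the straight edges. Its top stands 5 mm proud of buffer and jaw nose.
- hammer: Claw hammer lying on the bench, 300 mm long. A bystander: leave it.
- spokeshave: Cast-iron spokeshave lying on the bench, 270 mm across its two handles. A bystander: leave it.
- roof: Bent sheet-metal roof panel standing like a low tent, 170 x 165 x 42 mm. A bystander: leave it.
- glass_knob: Small glass drawer knob, 38 mm across, 37 mm high. A bystander: leave it.
Not all that is in view belongs to the job. Of the things that look like the wall, the larger one is meant.

How it is judged:
On the way:
1. the knob is unscrewed until the jaw is free (more than 1.75 rad from tight) (value of joint knob above 1.75 rad), for 0.1 s.
At the end, for the whole second after the job is handed in: The knob is screwed tight (within 0.35 rad of its end stop). The cedar wall lies flat on the base board, square with the clamp (within 0.025 rad), within 40 mm of the clamp's middle lengthwise, at rest, and stays pinched: the jaw still presses on it with more than 5 N (value of joint knob below 0.35 rad and contact force between wall and jaw above 5 N and x of wall in the frame of clamp between -0.04 and 0.04 m and z of wall in the frame of clamp below 0.0205 m and angle between the x axis of wall and the x axis of clamp, either way round below 0.025 rad and linear speed of wall below 0.01 m/s); the robot touches nothing.
It fails at once if the soft cedar is crushed: the jaw presses on the wall with more than 45 N (contact force between wall and jaw above 45 N).
It fails at once if a bystander is shifted by more than 30 mm (distance of any of hammer, spokeshave, roof, glass_knob from where it was at the start of the episode above 0.03 m).
It also fails if it takes over 64 s, if anything falls off the work surface, if the arm or the gripper's body presses on something with over 40 N, if the wrist force passes 120 N, or if a joint passes its speed limit or range.

### The arm

A 6-joint arm with a two-finger parallel gripper is mounted at the origin on the work surface. World frame = base frame: x ahead of the robot, y to its left, z up, the work surface at z = 0. Lengths are in m, angles in rad, forces in N, time in s.
With the tool pointing down it reaches from about 0.25 to 0.775 m from the base axis. Payload 4 kg.
Tool frame: the origin (TCP) lies between the finger pads; the fingertips stand 14 mm ahead of it and the grasp point (between the pads) lies 5 mm behind it (manip.tcp_to_tips is the distance from the TCP to the fingertips, in m); z points along the fingers, y is the direction in which the jaws open and shut (so a half turn about z gives the same grasp; the last joint's range is limited). The gripper opens to 85 mm and grips with 20 to 120 N. Pads are 22 mm wide; open, the fingers measure 114 mm over their backs; the gripper's body (76 mm by 85 mm) begins 54 mm behind the grasp point. The pads swing forward as they close: fully open they stand 13 mm farther back than shut.
Start: joints at [-1.296, 0.087, 1.371, -0, 1.684, -0.103], TCP at [0.203, -0.511, 0.245] pointing down, gripper open.
Joint ranges: [-3.1, 3.1], [-0.76, 2.03], [0.27, 2.55], [-1.08, 4.22], [0.17, 2.65], [-2.57, 2.57]. Speed limits (rad/s): [2.79, 2.79, 3.14, 3.14, 3.14, 3.14].

### API

Orientations are given as [roll, pitch, yaw] about the fixed x, y, z axes, in that order (R = Rz(yaw) Ry(pitch) Rx(roll)).
In Python, from rig import manip, vision gives the robot as it stands.
- The arm moves only by the tool servo_tool, never from a script. Its arguments are lists of equal length, an entry for each row: "offset": the shift along the tool's x, y, z in cm, a list of three; "turn": the turn about the tool's z in degrees; "grip": the finger opening in cm, from 0 to 8.54. In form: {"offset": [[tx, ty, tz], ...], "turn": [turn, ...], "grip": [grip, ...]}. A call has 1 to 5 rows; each row shifts and turns the pose as measured when the row begins, along the tool's axes as they then stand; what a row does not reach is not made up. A row lasts 1/10 s, in which the tool goes at most 50 mm and 8.59 degrees, less where a joint would pass 70% of its speed; a pose out of reach is approached as far as the arm can. A call with a gripper value outside its range is refused whole. The fingers move at their own pace and stop on an object; "squeeze" is the grip in N (left out, the last holds). Time passes only in rows, so rows that do not move let the fingers close. It gives the time, the measured TCP pose, the force and the opening at its end, in the units of the state.
- manip.sense(): the state, without advancing time (a new reading comes with each control period).
- vision.grab_frame(name): name is "scene" or "top" or "wrist"; returns a dict with "color" (400x640x3 uint8, blue, green, red), "fx", "fy", "cx", "cy" (pixels), "R" (3x3) and "t" (3): a world point X has camera coordinates R X + t. Camera axes: x right, y down, z forward; pixel columns grow to the right and rows downward; lengths in m; the calibration is good to about 2 mm. A picture is of the moment at which its call begins. There is no depth.
- manip.close_job(): hands the job in, once; it reports no verdict.
The state is a dict: "clock": time; "joints": joint angles; "joint_velocities": joint speeds; "joint_efforts": joint torques, N m; "eef_pos": TCP position; "ee_rot": TCP orientation; "wrist_force": force on the tool from outside, world axes, zero at the start; "torque": the same for the moment, N m; "opening": finger opening in m.
Only numpy, scipy, OpenCV 4.12 (cv2) and the standard library are available. Lean on these libraries where they do the work, as an engineer would, in place of code of your own. Each camera call takes 0.05 s, during which the arm holds its last target. There are 200 camera calls.

## Working session

There is one attempt and no reset: what is moved stays moved. The work goes in short steps, Python scripts to look and compute and a tool call to move; the robot and the scene stay as the last step left them, time stands still between calls to the robot, and variables do not carry over. Pictures are saved under pics/ and viewed, about 8 in all and at most 12, crops included, and the job is handed in when it is done.

Besides the shell and the picture viewer there is one more tool, called after "Request:" as a command line: name --pt "numbers of a row" for each row, then --argument value for the rest. servo_tool: Moves the arm, as the interface text tells. Its arguments: {"type":"object","properties":{"offset":{"type":"array","items":{"type":"array","items":{"type":"number"}}},"turn":{"type":"array","items":{"type":"number"}},"grip":{"type":"array","items":{"type":"number"}},"squeeze":{"type":"number"}},"required":["offset","turn","grip"]}

```bash
mkdir -p pics; ls
python3 - <<'E'
from rig import manip, vision
import cv2,pickle
for n in ("top","scene"):
    f=vision.grab_frame(n); cv2.imwrite(f"pics/{n}0.png",f["color"]); pickle.dump(f,open(f"{n}0.pkl","wb"))
    print(n,f["fx"],f["cx"],f["cy"],f["R"],f["t"])
s=manip.sense();print(s)
E
```

```text
pics
top 476.29869649264134 316.72440529935534 196.529757790695 [[-0.02031461 -0.99973122  0.01117198]
 [-0.99391093  0.01898342 -0.10853895]
 [ 0.10829769 -0.01330888 -0.99402942]] [5.17232733e-04 5.04086024e-01 1.72067577e+00]
scene 407.9885793823936 323.29676603893324 193.10815959349785 [[ 0.59970424  0.80018934  0.00720008]
 [ 0.58098289 -0.42919673 -0.69155552]
 [-0.55028511  0.4189119  -0.72228742]] [-0.28018045 -0.23494669  1.52212007]
{'clock': 0.1, 'joints': array([-1.29608466e+00,  8.79097821e-02,  1.37211007e+00,  1.53413404e-05,
        1.68360505e+00, -1.03109498e-01]), 'joint_velocities': array([-4.25110464e-04, -2.22020823e-03, -3.84538565e-03, -7.95760969e-05,
        5.25882444e-04, -6.89516160e-04]), 'joint_efforts': array([ 2.47732321e-03, -3.53010750e+01, -3.14217925e+01, -8.25260713e-05,
        7.91835249e-03,  3.47563045e-06]), 'eef_pos': array([ 0.20277384, -0.51080502,  0.24423694]), 'ee_rot': array([-3.13957277e+00, -2.24339448e-04,  3.77822646e-01]), 'wrist_force': array([ 0.21693386, -0.61729153,  0.55261116]), 'torque': array([0.03156848, 0.01434711, 0.01147069]), 'opening': 0.08551648645832091}
```

View pics/top0.png

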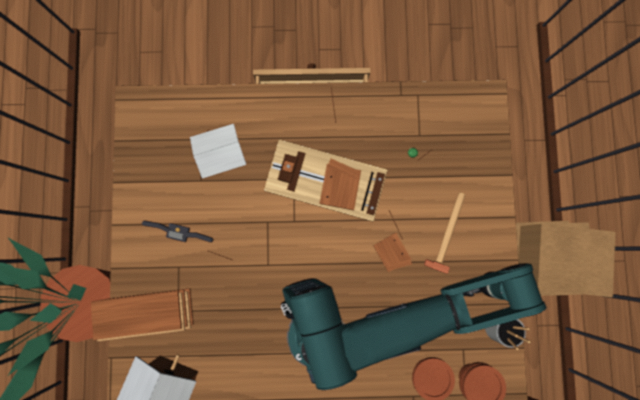

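View pics/scene0.png

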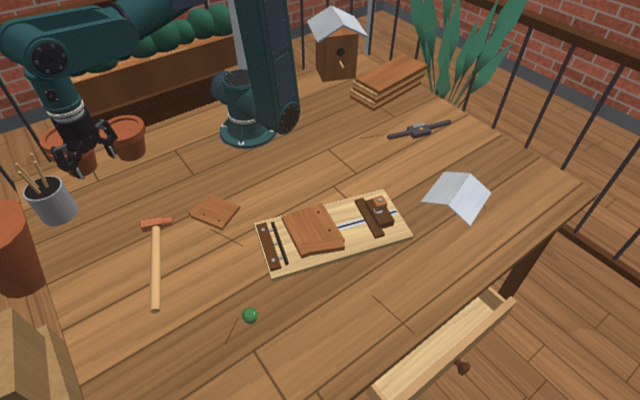

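The top view shows the clamp base (corners about 280,140 / 386,170 / 374,220 / 265,190), with the knob near (289,167), wall (341,184) and buffer (366,188). The smaller decoy wall is at (392,252) and the hammer at (450,230).

```bash
cat > h.py <<'E'
import numpy as np, cv2
def ray(f,uv,z):
    d=f["R"].T@np.array([(uv[0]-f["cx"])/f["fx"],(uv[1]-f["cy"])/f["fy"],1]); c=-f["R"].T@f["t"]
    return c+d*(z-c[2])/d[2]
E
python3 - <<'E'
import pickle,cv2,numpy as np
from h import *
f=pickle.load(open("top0.pkl","rb"));im=f["color"]
crop=im[120:235,250:400]; cv2.imwrite("pics/c0.png",cv2.resize(crop,None,fx=5,fy=5,interpolation=cv2.INTER_CUBIC))
for uv in [(280,140),(386,170),(374,220),(265,190)]: print(ray(f,uv,.018).round(3))
print("knob",ray(f,(289,167),.09).round(3))
hsv=cv2.cvtColor(im,cv2.COLOR_BGR2HSV)
for p in [(270,180),(300,200),(340,185),(290,168),(200,150)]: print(p,hsv[p[1],p[0]])
E
```

```text
[0.72  0.123 0.018]
[ 0.599 -0.269  0.018]
[ 0.414 -0.218  0.018]
[0.533 0.181 0.018]
knob [0.605 0.088 0.09 ]
(270, 180) [ 18  98 209]
(300, 200) [ 17 106 178]
(340, 185) [ 11 156 154]
(290, 168) [ 11 147 158]
(200, 150) [ 75   3 197]
```

View pics/c0.png

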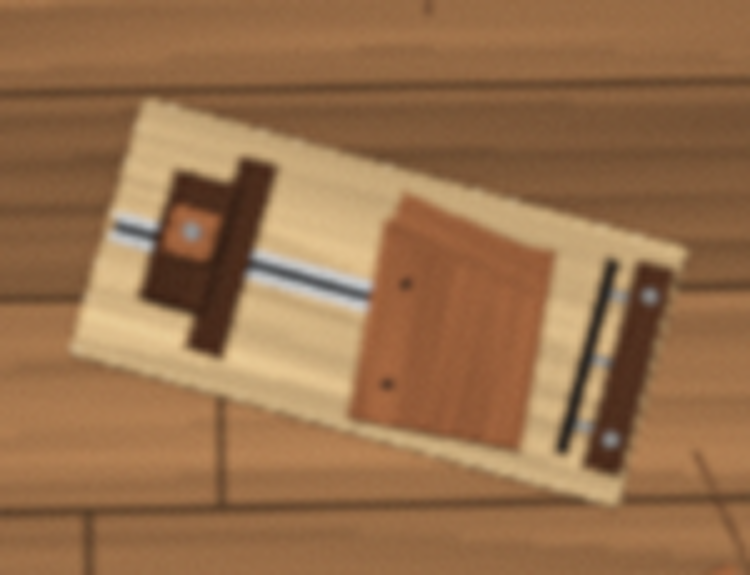

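Clamp yaw is about -17°, and the base corners agree with 200 x 420 mm. The wall is about 5° off square. The jaw to wall gap is roughly 75 mm and the wall to buffer gap roughly 30 mm. I'll move above the knob now.

Request:
servo_tool --pt "3.96 -2.72 0" --pt "3.96 -2.72 0" --pt "3.96 -2.72 0" --pt "3.96 -2.72 0" --pt "3.96 -2.72 0" --turn '[0,0,0,0,0]' --grip '[8.5,8.5,8.5,8.5,8.5]'

```text
clock: 0.6
eef_pos: [0.3371, -0.3092, 0.2396]
ee_rot: [-3.133, 0.001, 0.365]
wrist_force: [0.9, -0.6, -0.2]
opening: 0.0849
```

Request:
servo_tool --pt "3.96 -2.72 0" --pt "3.96 -2.72 0" --pt "3.96 -2.72 0" --pt "3.96 -2.72 0" --pt "3.96 -2.72 0" --turn '[0,0,0,0,0]' --grip '[8.5,8.5,8.5,8.5,8.5]'

```text
clock: 1.1
eef_pos: [0.4763, -0.1019, 0.2385]
ee_rot: [-3.132, 0.003, 0.363]
wrist_force: [0.2, -0.2, 0.7]
opening: 0.0851
```

Request:
servo_tool --pt "0 0 0" --pt "0 0 0" --pt "0 0 0" --pt "0 0 0" --pt "0 0 0" --turn '[-8.5,-8.5,-8.5,-8.5,-8.5]' --grip '[8.5,8.5,8.5,8.5,8.5]'

```text
clock: 1.6
eef_pos: [0.4782, -0.0928, 0.2347]
ee_rot: [-3.125, -0.006, 1.118]
wrist_force: [-0.3, 0.2, -0.3]
opening: 0.0849
```

Request:
servo_tool --pt "4.4 0.7 0" --pt "4.4 0.7 0" --pt "4.4 0.7 0" --pt "4.4 0.7 0" --pt "4.4 0.7 0" --turn '[0,0,0,0,-8.5]' --grip '[8.5,8.5,8.5,8.5,8.5]'

```text
clock: 2.1
eef_pos: [0.6072, 0.0902, 0.2325]
ee_rot: [-3.123, -0.004, 1.262]
wrist_force: [1.3, -1.0, 0.3]
opening: 0.0853
```

Request:
servo_tool --pt "0 0 0" --pt "0 0 0" --turn '[0,0]' --grip '[8.5,8.5]'

```text
clock: 2.3
eef_pos: [0.6085, 0.0953, 0.2288]
ee_rot: [-3.118, -0.004, 1.27]
wrist_force: [-0.3, -0.9, -0.2]
opening: 0.0854
```

Run:
```python
from rig import manip, vision
import cv2,pickle
f=vision.grab_frame("wrist"); cv2.imwrite("pics/w0.png",f["color"]); pickle.dump(f,open("w0.pkl","wb"))
s=manip.sense();print(s["eef_pos"],s["ee_rot"],s["joints"],-f["R"].T@f["t"])
```

```text
[0.6082808  0.09531585 0.22856763] [-3.11796015 -0.00488813  1.2700854 ] [0.05686058 0.2509737  1.21579469 0.01294877 1.69524236 0.35898985] [0.63076396 0.15581329 0.35554876]
```

View pics/w0.png

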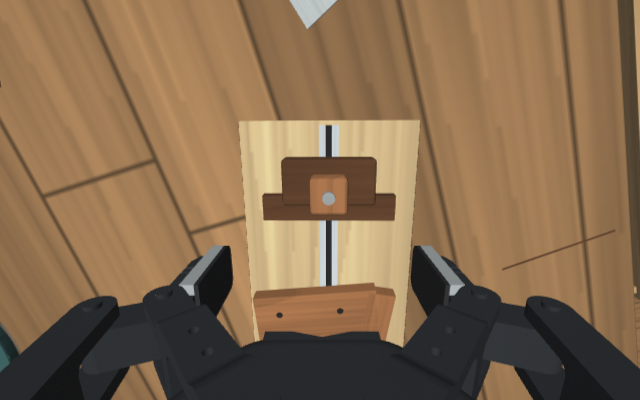

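The wrist view shows the knob with its stud at (328,198). It is nearly aligned with the clamp and the jaw, and the wall edge is at the bottom (v about 290).

Run:
```python
import pickle
from h import *
f=pickle.load(open("w0.pkl","rb"));im=f["color"]
print("stud",ray(f,(328,198.5),.091).round(4))
hsv=cv2.cvtColor(im,cv2.COLOR_BGR2HSV)
for v in (165,178,190,205,211,218): print(v,hsv[v,318],hsv[v,328])
roi=np.zeros(im.shape[:2],np.uint8);roi[170:220,300:360]=1
m=((hsv[...,2]>115)&(hsv[...,1]>90)&(roi>0)).astype(np.uint8)
n,l,st,_=cv2.connectedComponentsWithStats(m); print(st)
i=l[185,328]; c=max(cv2.findContours((l==i).astype(np.uint8),0,1)[0],key=cv2.contourArea)
r=cv2.minAreaRect(c);print(r); B=cv2.boxPoints(r);print(B)
P=[ray(f,b,.09)[:2] for b in B];print(np.round(P,4))
print([np.degrees(np.arctan2(*(P[(k+1)%4]-P[k])[::-1])).round(1) for k in range(4)],[np.linalg.norm(P[(k+1)%4]-P[k]).round(4) for k in range(4)])
# base edges -> clamp yaw ; jaw edge
for a,b,z in [((239,121),(420,121),.018),((239,121),(253,300),.018),((420,121),(409,300),.018),((263,220),(395,220),.018),((254,292),(375,284),.036)]:
    A,Bq=ray(f,a,z),ray(f,b,z);print(A.round(3),Bq.round(3),np.degrees(np.arctan2(*(Bq-A)[1::-1])).round(2))
```

```text
stud [0.6103 0.0898 0.091 ]
165 [ 12 129  91] [ 11 130  92]
178 [ 13 139 149] [ 13 140 151]
190 [ 13 139 172] [ 13 135 161]
205 [ 13 140 170] [ 12  74 161]
211 [ 13 141 170] [ 13 139 163]
218 [ 12 133 100] [ 12 131 101]
[[     0      0    640    400 254718]
 [   310    174     37     41   1282]]
((328.0, 194.0), (40.0, 36.0), 90.0)
[[310. 174.]
 [346. 174.]
 [346. 214.]
 [310. 214.]]
[[0.6014 0.1159]
 [0.6321 0.1065]
 [0.6218 0.0706]
 [0.59   0.0802]]
[np.float64(-16.9), np.float64(-106.0), np.float64(163.2), np.float64(72.3)] [np.float64(0.0321), np.float64(0.0374), np.float64(0.0333), np.float64(0.0375)]
[0.537 0.183 0.018] [0.724 0.125 0.018] -17.17
[0.537 0.183 0.018] [ 0.474 -0.029  0.018] -106.58
[0.724 0.125 0.018] [ 0.664 -0.085  0.018] -105.98
[0.523 0.069 0.018] [0.672 0.024 0.018] -16.73
[ 0.487 -0.009  0.036] [ 0.629 -0.04   0.036] -12.14
```

Request:
servo_tool --pt "-0.2 0.3 2" --pt "-0.2 0.3 3" --pt "-0.1 0.1 3" --pt "0 0 2.5" --pt "0 0 0" --turn '[0,0,0,0,0]' --grip '[8.5,8.5,8.5,8.5,8.5]'

```text
clock: 2.85
eef_pos: [0.6094, 0.083, 0.1231]
ee_rot: [-3.122, -0.005, 1.259]
wrist_force: [-0.4, 0.7, -0.1]
opening: 0.0848
```

Request:
servo_tool --pt "0.5 0 1.5" --pt "0.2 0 1.5" --pt "0 0 1.2" --pt "0 0 0.6" --pt "0 0 0" --turn '[-0.8,0,0,0,0]' --grip '[8.5,8.5,8.5,8.5,8.5]'

```text
clock: 3.35
eef_pos: [0.6123, 0.0888, 0.076]
ee_rot: [-3.128, -0.007, 1.271]
wrist_force: [-0.7, 0.3, -0.5]
opening: 0.0851
```

Request:
servo_tool --pt "0 0 0.3" --pt "0 0 0" --pt "0 0 0" --pt "0 0 0" --pt "0 0 0" --turn '[0,0,0,0,0]' --grip '[3.0,3.0,3.0,3.0,3.0]' --squeeze 70

```text
clock: 3.85
eef_pos: [0.6101, 0.0901, 0.075]
ee_rot: [-3.123, -0.007, 1.272]
wrist_force: [4.1, -1.4, -7.3]
opening: 0.0348
```

Request:
servo_tool --pt "0 0 0" --pt "0 0 0" --pt "0 0 0" --pt "0 0 0" --pt "0 0 0" --turn '[0,0,0,0,0]' --grip '[3.0,3.0,3.0,3.0,3.0]'

```text
clock: 4.35
eef_pos: [0.6102, 0.0901, 0.0749]
ee_rot: [-3.124, -0.007, 1.272]
wrist_force: [-1.1, -0.3, -1.6]
opening: 0.0349
```

```bash
cat > s.py <<'E'
from rig import manip
import numpy as np
s=manip.sense()
for k in("clock","eef_pos","ee_rot","wrist_force","torque","opening"):print(k,np.round(s[k],4))
print("q6",s["joints"][5])
E
python3 s.py
```

```text
clock 4.35
eef_pos [0.6102 0.0901 0.0749]
ee_rot [-3.1236 -0.0066  1.2724]
wrist_force [-1.0622 -0.2644 -1.6161]
torque [-0.0743 -0.102   0.0577]
opening 0.0349
q6 0.3445228104672901
```

Request:
servo_tool --pt "0 0 0" --pt "0 0 0" --pt "0 0 0" --pt "0 0 0" --pt "0 0 0" --turn '[-7,-7,-7,-7,-7]' --grip '[3.0,3.0,3.0,3.0,3.0]'

```text
clock: 4.85
eef_pos: [0.6107, 0.09, 0.0749]
ee_rot: [-3.132, -0.016, 1.905]
wrist_force: [-0.4, 0.4, -1.6]
opening: 0.0351
```

```bash
python3 s.py
```

```text
clock 4.85
eef_pos [0.6107 0.09   0.0749]
ee_rot [-3.1317 -0.016   1.9051]
wrist_force [-0.4108  0.3748 -1.6166]
torque [-0.1563 -0.0036 -0.1186]
opening 0.0351
q6 -0.2884859046941947
```

Request:
servo_tool --pt "0 0 0" --pt "0 0 0" --pt "0 0 0" --pt "0 0 0" --pt "0 0 0" --turn '[-7,-7,-7,-7,-7]' --grip '[3.0,3.0,3.0,3.0,3.0]'

```text
clock: 5.35
eef_pos: [0.6112, 0.0903, 0.0748]
ee_rot: [3.14, -0.018, 2.541]
wrist_force: [-0.6, 1.2, -0.1]
opening: 0.0352
```

```bash
python3 s.py
```

```text
clock 5.35
eef_pos [0.6112 0.0903 0.0748]
ee_rot [ 3.14   -0.0184  2.5406]
wrist_force [-0.6335  1.1517 -0.1033]
torque [-0.3572 -0.0126 -0.1408]
opening 0.0352
q6 -0.9233877487253482
```

Request:
servo_tool --pt "0 0 0" --pt "0 0 0" --pt "0 0 0" --pt "0 0 0" --pt "0 0 0" --turn '[-7,-7,-7,-7,-7]' --grip '[3.0,3.0,3.0,3.0,3.0]'

```text
clock: 5.85
eef_pos: [0.6115, 0.0907, 0.0748]
ee_rot: [3.131, -0.014, -3.106]
wrist_force: [-0.4, 1.1, -0.7]
opening: 0.0353
```

```bash
python3 s.py
```

```text
clock 5.85
eef_pos [0.6115 0.0907 0.0748]
ee_rot [ 3.1311 -0.0138 -3.1061]
wrist_force [-0.3977  1.1001 -0.7243]
torque [-0.5546 -0.0425 -0.1464]
opening 0.0353
q6 -1.5579111337301097
```

Request:
servo_tool --pt "0 0 0" --pt "0 0 0" --pt "0 0 0" --pt "0 0 0" --pt "0 0 0" --turn '[-7,-7,-7,-4,0]' --grip '[3.0,3.0,3.0,3.0,3.0]'

```text
clock: 6.35
eef_pos: [0.6115, 0.0912, 0.0748]
ee_rot: [3.129, -0.009, -2.65]
wrist_force: [-1.7, 1.1, -2.0]
opening: 0.0349
```

```bash
python3 s.py
python3 - <<'E'
from rig import vision
import cv2,pickle
f=vision.grab_frame("wrist"); cv2.imwrite("pics/w1.png",f["color"]); pickle.dump(f,open("w1.pkl","wb"))
E
```

```text
clock 6.35
eef_pos [0.6115 0.0912 0.0748]
ee_rot [ 3.1287 -0.0089 -2.6495]
wrist_force [-1.7108  1.1018 -1.9828]
torque [-0.5635 -0.2882  0.1115]
opening 0.0349
q6 -2.0118362765250293
```

View pics/w1.png

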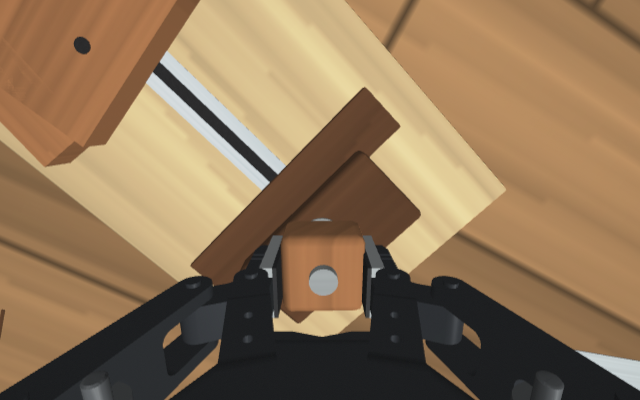

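The knob has turned 2.36 rad and is still square in the pads. Next I'll slide the jaw toward the buffer.

Request:
servo_tool --pt "0.7 -0.7 0" --pt "0.7 -0.7 0" --pt "0.7 -0.7 0" --pt "0.7 -0.7 0" --pt "0.7 -0.7 0" --turn '[0,0,0,0,0]' --grip '[3.0,3.0,3.0,3.0,3.0]'

```text
clock: 6.9
eef_pos: [0.5969, 0.043, 0.0748]
ee_rot: [3.127, -0.005, -2.651]
wrist_force: [-0.2, 3.7, -1.0]
opening: 0.035
```

```bash
cat >> s.py <<'E'
y=s["ee_rot"][2]; c=np.radians(-16.8); u=np.array([-np.sin(c),np.cos(c)]); x=np.array([np.cos(c),np.sin(c)])
d=s["eef_pos"][:2]-[.6115,.0912]
print("travel mm",-1000*d@u,"side mm",1000*d@x,"F along u",s["wrist_force"][:2]@u,"F side",s["wrist_force"][:2]@x)
print("tool dir for -u",-u@[np.cos(y),np.sin(y)],-u@[np.sin(y),-np.cos(y)])
E
python3 s.py
```

```text
clock 6.9
eef_pos [0.5969 0.043  0.0748]
ee_rot [ 3.1275 -0.0052 -2.6513]
wrist_force [-0.2138  3.667  -1.0221]
torque [-0.3136 -0.3742  0.1534]
opening 0.035
q6 -2.0907537501915967
travel mm 50.330236327596 side mm -0.03087101873344551 F along u 3.44873446965121 F side -1.2645475352537678
tool dir for -u 0.705769547750119 -0.7084414905047504
```

Request:
servo_tool --pt "0.7 -0.7 0" --pt "0.7 -0.7 0" --pt "0.5 -0.5 0" --pt "0.5 -0.5 0" --pt "0.4 -0.4 0" --turn '[0,0,0,0,0]' --grip '[3.0,3.0,3.0,3.0,3.0]'

```text
clock: 7.4
eef_pos: [0.584, 0.0005, 0.0748]
ee_rot: [3.127, -0.005, -2.654]
wrist_force: [-0.2, 4.2, -1.9]
opening: 0.0352
```

```bash
python3 s.py
```

```text
clock 7.4
eef_pos [5.84e-01 5.00e-04 7.48e-02]
ee_rot [ 3.1272 -0.0047 -2.6536]
wrist_force [-0.1938  4.2499 -1.8945]
torque [-0.2695 -0.3721  0.1209]
opening 0.0352
q6 -2.1618641281077084
travel mm 94.77445748679008 side mm -0.161310608907767 F along u 4.012493118248128 F side -1.4138441604342329
tool dir for -u 0.7041267412852537 -0.710074314566447
```

Request:
servo_tool --pt "0.3 -0.3 0" --pt "0.3 -0.3 0" --pt "0.3 -0.3 0" --pt "0.2 -0.2 0" --pt "0.2 -0.2 0" --turn '[0,0,0,0,0]' --grip '[3.0,3.0,3.0,3.0,3.0]'

```text
clock: 7.9
eef_pos: [0.5783, -0.0182, 0.0748]
ee_rot: [3.127, -0.004, -2.654]
wrist_force: [0.4, 4.4, -1.5]
opening: 0.0352
```

```bash
python3 s.py
```

```text
clock 7.9
eef_pos [ 0.5783 -0.0182  0.0748]
ee_rot [ 3.1267 -0.0038 -2.6535]
wrist_force [ 0.4212  4.3618 -1.4654]
torque [-0.2777 -0.3611  0.0148]
opening 0.0352
q6 -2.1955760493171903
travel mm 114.29757491557895 side mm -0.18723573909376953 F along u 4.29734935287791 F side -0.8575009119949091
tool dir for -u 0.7041789910774767 -0.710022498604873
```

Request:
servo_tool --pt "0.15 -0.15 0" --pt "0.15 -0.15 0" --pt "0.1 -0.1 0" --turn '[0,0,0]' --grip '[3.0,3.0,3.0]'

```text
clock: 8.2
eef_pos: [0.5765, -0.024, 0.0748]
ee_rot: [3.127, -0.004, -2.654]
wrist_force: [-0.0, 3.3, -2.0]
opening: 0.0345
```

```bash
python3 s.py
python3 - <<'E'
from rig import vision
import cv2,pickle
f=vision.grab_frame("wrist"); cv2.imwrite("pics/w2.png",f["color"]); pickle.dump(f,open("w2.pkl","wb"))
f=vision.grab_frame("scene"); cv2.imwrite("pics/s2.png",cv2.resize(f["color"][150:310,220:460],None,fx=3,fy=3))
E
```

```text
clock 8.2
eef_pos [ 0.5765 -0.024   0.0748]
ee_rot [ 3.1267 -0.0037 -2.6536]
wrist_force [-0.0172  3.2524 -2.0334]
torque [-0.2508 -0.2981 -0.0021]
opening 0.0345
q6 -2.2059502923432404
travel mm 120.39774502728653 side mm -0.17647842580593992 F along u 3.1086212716112427 F side -0.956545197462304
tool dir for -u 0.7041401889989628 -0.7100609792380546
```

View pics/w2.png

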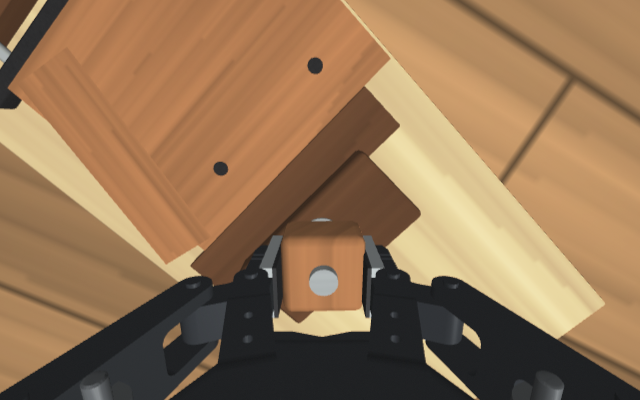

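The wall is square on the jaw and its far edge is nearly at the buffer (upper left). I'll check its position along the clamp and keep pressing.

Run:
```python
import pickle
from h import *
f=pickle.load(open("w2.pkl","rb"))
c=np.radians(-16.8);x=np.array([np.cos(c),np.sin(c)])
p=ray(f,(390,60),.036)[:2]; print(p,"wall x in clamp",(p-[.5765,-.024])@x+.085)
```

```text
[ 0.47613576 -0.03852494] wall x in clamp -0.006882475430237081
```

Request:
servo_tool --pt "0.1 -0.1 0" --pt "0.1 -0.1 0" --turn '[0,0]' --grip '[3.0,3.0]'

```text
clock: 8.5
eef_pos: [0.5757, -0.0266, 0.0748]
ee_rot: [3.127, -0.004, -2.653]
wrist_force: [1.0, 6.2, -1.2]
opening: 0.0345
```

```bash
python3 s.py
```

```text
clock 8.5
eef_pos [ 0.5757 -0.0266  0.0748]
ee_rot [ 3.1266 -0.0035 -2.6535]
wrist_force [ 1.0131  6.2026 -1.1733]
torque [-0.0481 -0.4021  0.0275]
opening 0.0345
q6 -2.210882679405694
travel mm 123.12453409974813 side mm -0.2024456506811788 F along u 6.230725089493753 F side -0.8228866030886837
tool dir for -u 0.7042173538739521 -0.7099844494795424
```

Request:
servo_tool --pt "0.1 -0.1 0" --pt "0.1 -0.1 0" --turn '[0,0]' --grip '[3.0,3.0]'

```text
clock: 8.7
eef_pos: [0.5755, -0.0273, 0.0748]
ee_rot: [3.123, 0.0, -2.653]
wrist_force: [1.6, 7.8, -2.1]
opening: 0.035
```

```bash
python3 s.py|grep -E "travel|q6"
```

```text
q6 -2.2160120880868797
travel mm 123.8818381465114 side mm -0.190764342388211 F along u 7.924362637299521 F side -0.703527645871315
```

Request:
servo_tool --pt "0 0 0" --pt "0 0 0" --turn '[0,0]' --grip '[3.0,3.0]'

```text
clock: 8.9
eef_pos: [0.5755, -0.0273, 0.0748]
ee_rot: [3.124, 0.0, -2.653]
wrist_force: [-0.2, 3.8, -1.4]
opening: 0.0346
```

```bash
python3 s.py|grep -E "travel|q6"
```

```text
q6 -2.215900285486229
travel mm 123.84252591608688 side mm -0.20390866749350264 F along u 3.566423591964089 F side -1.2730785599971817
```

Request:
servo_tool --pt "0.2 -0.2 0" --pt "0.2 -0.2 0" --turn '[0,0]' --grip '[3.0,3.0]'

```text
clock: 9.1
eef_pos: [0.5752, -0.0286, 0.0748]
ee_rot: [3.118, 0.007, -2.653]
wrist_force: [2.0, 11.2, -2.7]
opening: 0.0351
```

```bash
python3 s.py|grep -E "travel|q6"
```

```text
q6 -2.2256284793449788
travel mm 125.17100842860134 side mm -0.16851020508623227 F along u 11.286175094056652 F side -1.2850294664733712
```

Request:
servo_tool --pt "0.2 -0.2 0" --pt "0.2 -0.2 0" --turn '[0,0]' --grip '[3.0,3.0]'

```text
clock: 9.3
eef_pos: [0.5751, -0.0288, 0.0748]
ee_rot: [3.111, 0.016, -2.652]
wrist_force: [2.4, 11.5, -1.9]
opening: 0.0347
```

```bash
python3 s.py|grep -E "travel|q6"
```

```text
q6 -2.235150770129956
travel mm 125.3557159631603 side mm -0.17426486437842637 F along u 11.69554191454067 F side -1.05340146213456
```

Request:
servo_tool --pt "0.07 -0.07 0" --pt "0.06 -0.08 0" --pt "0.05 -0.09 0" --pt "0.04 -0.09 0" --turn '[6.5,6.5,6.5,6.5]' --grip '[3.0,3.0,3.0,3.0]'

```text
clock: 9.7
eef_pos: [0.5751, -0.0292, 0.0748]
ee_rot: [3.104, 0.002, -3.117]
wrist_force: [2.2, 7.7, -1.6]
opening: 0.0349
```

```bash
python3 s.py
```

```text
clock 9.7
eef_pos [ 0.5751 -0.0292  0.0748]
ee_rot [ 3.1039e+00  2.3000e-03 -3.1166e+00]
wrist_force [ 2.2122  7.7143 -1.5822]
torque [-0.5719 -0.0924  0.1455]
opening 0.0349
q6 -1.7732461163257258
travel mm 125.7672659737623 side mm -0.09506183242589009 F along u 8.024396791908776 F side -0.11192564623240767
tool dir for -u 0.3128515815614564 -0.9498020256424469
```

Request:
servo_tool --pt "0.13 -0.38 0" --pt "0.12 -0.36 0" --pt "0.07 -0.36 0" --turn '[0,8,8]' --grip '[3.0,3.0,3.0]'

```text
clock: 10.0
eef_pos: [0.5745, -0.0307, 0.0747]
ee_rot: [3.087, -0.006, 2.881]
wrist_force: [4.5, 14.7, -1.4]
opening: 0.0351
```

```bash
python3 s.py
```

```text
clock 10.0
eef_pos [ 0.5745 -0.0307  0.0747]
ee_rot [ 3.087  -0.0063  2.8811]
wrist_force [ 4.4616 14.6924 -1.3655]
torque [ 0.1074 -0.303   0.1478]
opening 0.0351
q6 -1.5037555632356805
travel mm 127.40516604070464 side mm -0.17913559903881068 F along u 15.354814728602369 F side 0.02460591742346026
tool dir for -u 0.032735490447660984 -0.9994640502114877
```

Request:
servo_tool --pt "0.01 -0.34 0" --pt "-0.04 -0.34 0" --pt "-0.09 -0.32 0" --turn '[8,8,8]' --grip '[3.0,3.0,3.0]'

```text
clock: 10.3
eef_pos: [0.5742, -0.0309, 0.0745]
ee_rot: [3.079, -0.035, 2.452]
wrist_force: [5.2, 13.2, -0.1]
opening: 0.0347
```

```bash
python3 s.py
```

```text
clock 10.3
eef_pos [ 0.5742 -0.0309  0.0745]
ee_rot [ 3.0794 -0.0347  2.4521]
wrist_force [ 5.1537 13.2128 -0.1445]
torque [0.2043 0.0749 0.1768]
opening 0.0347
q6 -1.08676562141451
travel mm 127.64126831889507 side mm -0.3994394462956003 F along u 14.13845225892181 F side 1.114830048056449
tool dir for -u -0.38599978936213036 -0.9224988686239084
```

Request:
servo_tool --pt "-0.13 -0.31 0" --pt "-0.17 -0.29 0" --pt "-0.21 -0.26 0" --turn '[8,8,8]' --grip '[3.0,3.0,3.0]'

```text
clock: 10.6
eef_pos: [0.574, -0.0307, 0.0744]
ee_rot: [3.088, -0.071, 2.022]
wrist_force: [5.6, 11.1, -1.4]
opening: 0.0347
```

```bash
python3 s.py
```

```text
clock 10.6
eef_pos [ 0.574  -0.0307  0.0744]
ee_rot [ 3.0875 -0.0709  2.0221]
wrist_force [ 5.6465 11.1268 -1.4357]
torque [ 0.664  -0.076   0.1223]
opening 0.0347
q6 -0.6696767254296805
travel mm 127.58642125365586 side mm -0.665998140474343 F along u 12.283929967667161 F side 2.1894569071131698
tool dir for -u -0.7353944836480174 -0.6776392502062331
```

Request:
servo_tool --pt "-0.16 -0.14 0" --pt "-0.17 -0.12 0" --pt "-0.18 -0.09 0" --turn '[8,8,8]' --grip '[3.0,3.0,3.0]'

```text
clock: 10.9
eef_pos: [0.5739, -0.0306, 0.0744]
ee_rot: [3.119, -0.098, 1.589]
wrist_force: [3.7, 8.0, -2.5]
opening: 0.0346
```

```bash
python3 s.py
```

```text
clock 10.9
eef_pos [ 0.5739 -0.0306  0.0744]
ee_rot [ 3.1192 -0.0984  1.5888]
wrist_force [ 3.7041  8.0016 -2.4839]
torque [ 0.4998 -0.3174  0.1836]
opening 0.0346
q6 -0.24601079735139042
travel mm 127.49487284524804 side mm -0.7934962246062668 F along u 8.730702511926975 F side 1.233240729641566
tool dir for -u -0.9519703776313911 -0.30619013718986166
```

Request:
servo_tool --pt "-0.1 -0.03 0" --pt "-0.05 0 0" --pt "0 0 0" --turn '[8,8,6]' --grip '[3.0,3.0,3.0]'

```text
clock: 11.2
eef_pos: [0.5739, -0.0302, 0.0745]
ee_rot: [-3.124, -0.102, 1.193]
wrist_force: [-1.3, 5.9, 1.0]
opening: 0.0349
```

```bash
python3 s.py
```

```text
clock 11.2
eef_pos [ 0.5739 -0.0302  0.0745]
ee_rot [-3.1238 -0.1024  1.1929]
wrist_force [-1.2743  5.8962  0.991 ]
torque [ 0.2152 -0.4757  2.4914]
opening 0.0349
q6 0.1462146820527435
travel mm 127.11585709080629 side mm -0.8496210305045809 F along u 5.276199617811734 F side -2.9241208014402327
tool dir for -u -0.9964178281163817 0.0845666116847119
```

The end stop shows as 2.5 N m, at the starting knob angle. I'll relax the arm, open the gripper and back off.

Request:
servo_tool --pt "0 0 0" --pt "0 0 0" --pt "0 0 0" --pt "0 0 0" --pt "0 0 0" --turn '[0,0,0,0,0]' --grip '[3.0,3.0,8.5,8.5,8.5]'

```text
clock: 11.7
eef_pos: [0.5736, -0.032, 0.0747]
ee_rot: [-3.124, -0.1, 1.198]
wrist_force: [-0.4, -0.6, -0.8]
opening: 0.0765
```

Request:
servo_tool --pt "0 0 0" --pt "0 0 0" --pt "0 0 -1.5" --pt "0 0 -2" --pt "0 0 -3" --turn '[0,0,0,0,0]' --grip '[8.5,8.5,8.5,8.5,8.5]'

```text
clock: 12.2
eef_pos: [0.5693, -0.0394, 0.138]
ee_rot: [-3.114, -0.098, 1.193]
wrist_force: [0.4, 0.8, -0.1]
opening: 0.085
```

Request:
servo_tool --pt "-2 0 -4" --pt "-3 0 -4" --pt "-3 0 -3" --pt "0 0 0" --pt "0 0 0" --turn '[0,0,0,0,0]' --grip '[8.5,8.5,8.5,8.5,8.5]'

```text
clock: 12.7
eef_pos: [0.5396, -0.1281, 0.2554]
ee_rot: [-3.131, -0.098, 1.195]
wrist_force: [0.1, 0.5, -0.5]
opening: 0.085
```

```bash
python3 s.py
python3 - <<'E'
from rig import vision
import cv2,pickle
for n in("wrist","top"):
    f=vision.grab_frame(n); cv2.imwrite(f"pics/{n}3.png",f["color"]); pickle.dump(f,open(f"{n}3.pkl","wb"))
E
```

```text
clock 12.7
eef_pos [ 0.5396 -0.1281  0.2554]
ee_rot [-3.1307 -0.0983  1.1945]
wrist_force [ 0.107   0.5132 -0.5036]
torque [-0.1402  0.0404  0.0097]
opening 0.085
q6 -0.0014353742921973246
travel mm 230.70871325590463 side mm -5.4456811527335605 F along u 0.5221840080079685 F side -0.045881989903479706
tool dir for -u -0.9965515397385202 0.08297607272451965
```

View pics/wrist3.png

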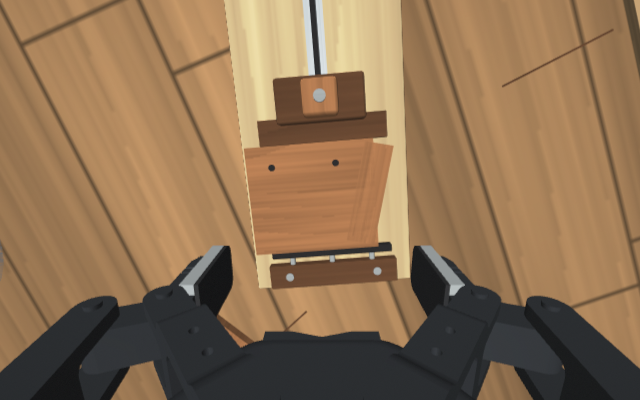

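The view shows the wall between the jaw (v about 145) and buffer (v about 250), with the knob aligned with the clamp. I'll check the numbers.

Run:
```python
import pickle
from h import *
f=pickle.load(open("wrist3.pkl","rb"));im=f["color"]
c=np.radians(-16.8);u=np.array([-np.sin(c),np.cos(c)]);x=np.array([np.cos(c),np.sin(c)])
s=ray(f,(319,95),.091)[:2];d=s-np.array([.6103,.0898]);print("stud travel",-d@u*1e3,"side",d@x*1e3)
hsv=cv2.cvtColor(im,cv2.COLOR_BGR2HSV)
def ang(a,b,z):
    A,B=ray(f,a,z)[:2],ray(f,b,z)[:2];e=B-A;return np.degrees(np.arctan2(e@u,e@x)).round(2)
# sub-pixel edges: strongest vertical gradient per column, line fit
g=cv2.GaussianBlur(im,(3,3),0).astype(float).sum(2)
def fit(c0,c1,r0,r1,s0,sign):
    pts=[]
    for col in range(c0,c1):
        o=int(s0*(col-c0)); seg=np.diff(g[r0+o:r1+o,col])*sign; pts.append((col,r0+o+seg.argmax()+.5))
    vx,vy,x0,y0=cv2.fitLine(np.float32(pts),cv2.DIST_HUBER,0,.01,.01).ravel();m=vy/vx
    return (c0,y0+m*(c0-x0)),(c1,y0+m*(c1-x0))
for n,a in {"jaw/wall":(262,365,136,154,-.08,1),"wall/buffer":(275,370,244,260,-.08,-1),"cleat back":(275,390,280,295,-.08,1)}.items():
    p,q=fit(*a);print(n,np.round(p,1),np.round(q,1),ang(p,q,.036 if n!="cleat back" else .03))
roi=np.zeros(im.shape[:2],np.uint8);roi[70:122,292:346]=1
m=((hsv[...,2]>115)&(hsv[...,1]>60)&(roi>0)).astype(np.uint8)
B=cv2.boxPoints(cv2.minAreaRect(max(cv2.findContours(m,0,1)[0],key=cv2.contourArea)));print(B.round(1));print("knob",[ang(B[k],B[(k+1)%4],.09) for k in range(4)])
# bystander change in top views
a=pickle.load(open("top0.pkl","rb"))["color"];b=pickle.load(open("top3.pkl","rb"))["color"];D=cv2.absdiff(a,b).max(2)
for n,(u0,v0,u1,v1) in dict(roof=(185,120,250,182),shave=(138,215,218,247),glass=(403,143,423,163),hammer=(420,190,470,275)).items(): print(n,int((D[v0:v1,u0:u1]>40).sum()))
```

```text
stud travel 126.44889955040325 side 0.16696852165593123
jaw/wall [262.  146.8] [365. 138.] 0.11
wall/buffer [275.  253.6] [370.  246.4] 0.05
cleat back [275.  288.4] [390.  280.5] -0.18
[[299.2  77.9]
 [335.3  74.7]
 [338.6 112.4]
 [302.5 115.6]]
knob [np.float64(-0.09), np.float64(-88.99), np.float64(-179.93), np.float64(89.87)]
roof 0
shave 0
glass 8
hammer 0
```

```bash
python3 -c "
from rig import manip
print(manip.close_job())"
```

```text
the job is handed in; nothing more can be done
None
```

The cedar wall is clamped between the jaw and the buffer and the job is handed in, at about 12.7 s of the 64 s allowed. `close_job` reports no verdict, so this rests on my own checks.

**What I did:** I gripped the knob and unscrewed it 2.36 rad. I then ran the jaw up about 126 mm, which squared the wall against the buffer. I kept pushing while screwing the knob tight, then let go and backed away. The push at the wrist was 12–15 N while the knob began to bite, then eased to about 5 N at the stop.

**Last checks:**
- **Knob:** the torque rose to 2.5 N m at the end stop. In the last picture the knob is at its starting angle, within about 1°.
- **Wall:** its edges are within about 0.1° of square with the clamp. Measured just before the final press, it was about 7 mm from the clamp's middle lengthwise.
- **Pinch:** after release the jaw stood about 4 mm past where the wall first met the buffer, or about 16 N. This is worked out from the buffer's stiffness, not measured, and the contact point is uncertain by about 1 mm.
- **Bystanders:** the before and after top views show no change at the hammer, spokeshave and roof. A few pixels differ at the glass knob, which I take as image noise or shadow because the arm never went near it.

**Disagreement:** the tool tilted up to 6° while pressing, so its own travel reading (127.1–127.6 mm) differs by about 1 mm from the camera's 126.4 mm. I used the camera figure.

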